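Put the geologist's hammer and hand lens back in the shadow tray

ROBOT

A 7-joint arm with a two-finger parallel gripper is mounted at the origin on the work surface. World frame = base frame: x ahead of the robot, y to its left, z up, the work surface at z = 0. Lengths are in m, angles in rad, forces in N, time in s.
With the tool pointing down it reaches from about 0.4 to 0.85 m from the base axis. Payload 10.4 kg.
Tool frame: the origin (TCP) lies at the very end of the fingers, on their centre line; the grasp point (between the pads) lies 19 mm behind it; z points along the fingers, y is the line along which they close (so a half turn about z gives the same grasp; the last joint's range is limited). The gripper opens to 85 mm and grips with 20 to 120 N. Pads are 22 mm wide; open, the fingers measure 114 mm over their backs; the gripper's body (76 mm by 85 mm) begins 54 mm behind the grasp point. The pads swing forward as they close: fully open they stand 13 mm farther back than shut.
Start: joints at [-1.301, 0.332, -0.065, 1.46, 0.022, 1.35, -0.088], TCP at [0.18, 0.598, 0.231] pointing down, gripper open.
Joint ranges: [-2.6, 2.6], [-0.5, 2.12], [-1.47, 1.34], [0.16, 2.42], [-1.27, 4.41], [0.06, 2.06], [-2.6, 2.6]. Speed limits (rad/s): [2.22, 2.22, 2.79, 2.79, 3.14, 3.14, 3.14].

INTERFACE

Orientations are given as a unit quaternion [x, y, z, w].
In Python, from workcell import * gives the robot as it stands.
- The arm moves only by the tool step_arm, never from a script. Its argument "commands" is one flat list of numbers, 7 for each row, row after row: the finger opening in mm, from 0 to 85.4, then the shift along the world's x, y, z as a fraction of full scale, then the turn, a rotation vector about the world's x, y, z as a fraction of full scale. A call has exactly 10 rows; each row is the pose to reach, as a shift and turn from the pose commanded when the call began, turning the shorter way round; what a row does not reach only later rows make up. Full scale, the value 1, is 0.6 m for a shift and pi rad for a turn. A row lasts 1/8 s, in which the tool goes at most 62.5 mm and 10.7 degrees, less where a joint would pass 70% of its speed; a pose out of reach is approached as far as the arm can. A call with a number of a shift or a turn outside -1 to 1 is refused whole. A call with a gripper value outside its range is refused whole. The fingers move at their own pace and stop on an object; "squeeze" is the grip in N (left out, the last holds). Time passes only in rows, so rows that repeat a pose let the fingers close, or fill a call up. It gives the time, the measured TCP pose, the force, the opening and the grip force at its end, in the units of the state.
- get_obs(): the state, without advancing time (a new reading comes with each control period).
- camera(name): name is "scene" or "top"; returns the picture (400x640x3 uint8, red, green, blue); there is no depth.
- camera_params(name): a dict with "mtx" (3x3 intrinsics, pixels), "dist" ([k1, k2, p1, p2, k3] as OpenCV has them; the pictures are not rectified), "extrinsics" (4x4, takes a point from world to camera coordinates). Camera axes: x right, y down, z forward; pixel columns grow to the right and rows downward; lengths in m; the calibration is good to about 2 mm. A picture is of the moment at which its call begins. camera_params takes no time and is no camera call.
- hand_in(): hands the job in; it is judged then, once.
The state is a dict: "clock": time; "joint_pos": joint angles; "joint_velocities": joint speeds; "tau": joint torques, N m; "position": TCP position; "ee_rot": TCP orientation; "ft_force": force on the tool from outside, world axes, zero at the start; "torque": the same for the moment, N m; "grip_width": opening from 0.0 (shut) to 1.0 (fully open); "grasp_force": force on a finger pad.
Only numpy, scipy, OpenCV 4.12 (cv2) and the standard library are available. Lean on these libraries where they do the work, as an engineer would, in place of code of your own. Each camera call takes 0.05 s, during which the arm holds its last target. There are 200 camera calls.

TASK

Lay the steel geologist's hammer with the black grip and the brass hand lens in their own cut-out pockets of the grey and yellow tool tray, each lying flat on its pocket's floor. Set them down, do not drop or throw them.

Things in the scene. Friction and masses are not known exactly. Their poses are not given: they have to be found in the camera images.
- hammer_mid (a point): Balance point of the loose 0.8 kg hammer lying flat, 13 mm above its underside. +x runs along the shank to the head, z up. Steel shank 20 wide (y), 12 high, from x -85 to 52 mm: grasp here across y. Head 26 thick, 26 high, at x 65, from square face (y 55) to tip of tapered pick (y -105). Black grip 30 wide, 26 high, x -85 to -205.
- lens_mid (a point): Centre of the loose 0.12 kg hand lens: a squat upright brass cylinder 34 mm across, 20 mm high (point 10 mm above its underside; grasp across y), with a flat black handle 14 wide, 10 high, along -x, ending 85 mm from this point; z up. The wider round brass case without a handle is a bystander.
- hammer_pocket (a point): Where hammer_mid lies, same axes, once home. Fixed grey tray 329 x 233 mm, top 22 mm above the table, yellow pocket floors 12 mm deep (10 above the table, 13 below this point). T-shaped pocket: trough for shank and grip, x -219 to 41, y -48 to 48 (room for fingers); head slot x 41 to 89, y -118 (pick) to 67 (face). Fits one way only.
- lens_pocket (a point): Where lens_mid lies, same axes, once home: in the same tray, 60 mm along -x and 101 mm along -y from hammer_pocket, 10 mm above its yellow pocket floor (20 above the table). Recess for cylinder and fingers 54 mm (x) by 90 mm (y) about this point, and a slot 44 mm wide for the handle, x -27 to -97. Fits one way only.
There are look-alikes about, which are no part of the job. Leave any blue or turquoise look-alike of the part that bears lens_mid alone.

How it is judged:
By the outcome, as a careful person would: the job done as asked, in the order asked, and still so for the second after the job is handed in, with the robot touching nothing.
It also fails if it takes over 72 s, if anything falls off the work surface, if the arm or the gripper's body presses on something with over 40 N, if the wrist force passes 120 N, or if a joint passes its speed limit or range.

## Working session

There is one attempt and no reset: what is moved stays moved. The work goes in short steps, Python scripts to look and compute and a tool call to move; the robot and the scene stay as the last step left them, time stands still between calls to the robot, and variables do not carry over. Pictures are saved under pics/ and viewed, at most 10 in all, crops included, and the job is handed in when it is done.

Besides the shell and the picture viewer there is one more tool, called after "Call:" as a command line: name --argument value ..., lists and objects as JSON in quotes. step_arm: Moves the arm, as the interface text tells. Its arguments: {"type":"object","properties":{"commands":{"type":"array","items":{"type":"number"}},"squeeze":{"type":"number"}},"required":["commands"]}

```bash
mkdir -p pics; python3 - <<'E'
from workcell import *
import cv2
for n in("top","scene"):
    cv2.imwrite(f"pics/{n}0.png",camera(n)[:,:,::-1])
    p=camera_params(n);print(n,p)
o=get_obs();print(o)
E
```

```text
top {'mtx': array([[477.72001681,   0.        , 317.33866721],
       [  0.        , 477.72001681, 203.61621872],
       [  0.        ,   0.        ,   1.        ]]), 'dist': array([-0.03237564,  0.        ,  0.        ,  0.        ,  0.        ]), 'extrinsics': array([[ 0.0019702 , -0.99985256,  0.01705825, -0.12642924],
       [-0.99646256, -0.00339609, -0.08396922,  0.47944015],
       [ 0.08401477, -0.01683247, -0.99632233,  1.17580447],
       [ 0.        ,  0.        ,  0.        ,  1.        ]])}
scene {'mtx': array([[413.52002743,   0.        , 315.34547885],
       [  0.        , 413.52002743, 193.02113568],
       [  0.        ,   0.        ,   1.        ]]), 'dist': array([-0.06930322,  0.        ,  0.        ,  0.        ,  0.        ]), 'extrinsics': array([[-0.44933635,  0.89332405,  0.00830542,  0.32856409],
       [ 0.69379098,  0.35479917, -0.62671494, -0.26474748],
       [-0.56280629, -0.27584358, -0.77920434,  1.49877336],
       [ 0.        ,  0.        ,  0.        ,  1.        ]])}
{'clock': 0.1, 'joint_pos': array([-1.30060028,  0.33274943, -0.06473191,  1.46086167,  0.02160461,
        1.34991686, -0.08847218]), 'joint_velocities': array([-0.00094048, -0.00177212,  0.00013098, -0.00212375, -0.00117828,
        0.00027069, -0.00131901]), 'tau': array([ 1.60618602e-03, -6.26733398e+01,  4.92929143e-02, -3.92436540e+01,
        1.62864168e-02,  6.63038227e-03, -1.96489736e-05]), 'position': array([0.18028173, 0.59807594, 0.2306305 ]), 'ee_rot': array([ 1.45836879e-01,  9.89308456e-01, -6.16381815e-04, -6.43962607e-05]), 'ft_force': array([ 0.18688507,  0.3275385 , -0.74140887]), 'torque': array([ 0.00469678,  0.02498659, -0.00256646]), 'grasp_force': 0.0, 'grip_width': 0.9977638781435124}
```

View pics/top0.png

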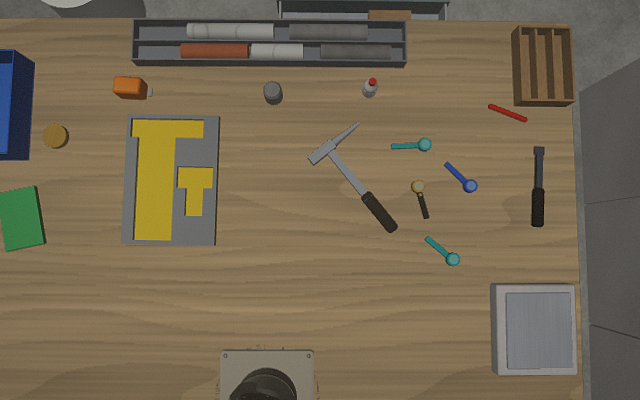

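View pics/scene0.png

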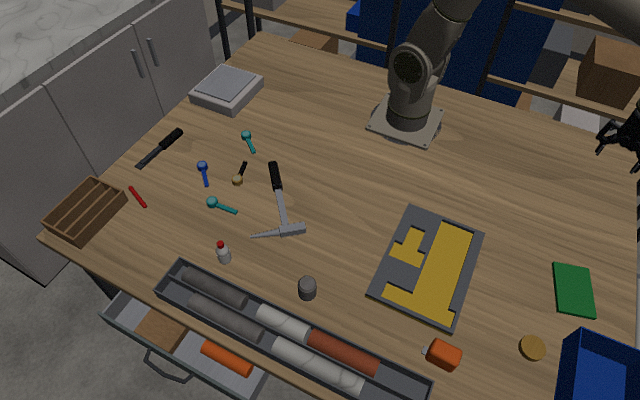

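Candidates (top image): hammer at (355,175); its only rival is the dark screwdriver-like tool (538,185). Lens: brass with black handle (418,187); look-alikes are turquoise (425,145) and (452,258), blue (470,186) and the brass case (55,136). I choose (355,175) and (418,187), then fit the models and check in a crop.

```bash
cat > fit.py <<'E'
from workcell import *
import cv2, numpy as np
from scipy.optimize import minimize
S=4
def proj(n,P):
    p=camera_params(n);E=p["extrinsics"]
    return cv2.projectPoints(np.float64(P),cv2.Rodrigues(E[:3,:3])[0],E[:3,3],p["mtx"],p["dist"])[0][:,0]
def rect(x0,x1,y0,y1): return np.array([[x0,y0],[x1,y0],[x1,y1],[x0,y1]],float)/1e3
def disc(r): a=np.arange(0,2*np.pi,.2);return np.c_[np.cos(a),np.sin(a)]*r/1e3
def W(q,P,z):
    c,s=np.cos(q[2]),np.sin(q[2]);P=P@np.array([[c,s],[-s,c]])+q[:2]
    return np.c_[P,np.full(len(P),z)]
PK=[(-219,41,-48,48),(41,89,-118,67)]
LP=[(-87,-33,-146,-56),(-157,-87,-123,-79)]
HAM=[(rect(-85,52,-10,10),7,19),(np.array([[52,55],[78,55],[78,-20],[67,-105],[63,-105],[52,-20]])/1e3,0,26),(rect(-205,-85,-15,15),0,26)]
LENS=[(disc(17),0,20),(rect(-85,-15,-7,7),0,10)]
def fill(m,n,P): cv2.fillPoly(m,[np.int32(np.round((proj(n,P)+.5)*S*16-8))],1,shift=4)
def model(n,q,kind,sh):
    m=np.zeros(sh,np.uint8)
    if kind=="tray":
        t=m.copy()
        for r in PK+LP: fill(m,n,W(q,rect(*r),.010));fill(t,n,W(q,rect(*r),.022))
        return m&t
    for poly,z0,z1 in (HAM if kind=="hammer" else LENS):
        z=q[3] if len(q)>3 else 0
        P=np.vstack([proj(n,W(q,poly,z+z0/1e3)),proj(n,W(q,poly,z+z1/1e3))])
        cv2.fillPoly(m,[cv2.convexHull(np.int32(np.round((P+.5)*S*16-8)))],1,shift=4)
    return m
def px2w(n,u,z):
    f=lambda v: proj(n,[[v[0],v[1],z]])[0]-u
    from scipy.optimize import fsolve
    return fsolve(f,[.5,0])
def mask(img,kind):
    b=cv2.resize(img,None,fx=S,fy=S,interpolation=cv2.INTER_LINEAR).astype(int)
    h=cv2.cvtColor(b.astype(np.uint8),cv2.COLOR_RGB2HSV).astype(int)
    if kind=="tray": return ((h[...,1]>170)&(h[...,0]>18)&(h[...,0]<32)&(h[...,2]>110)).astype(np.uint8)
    m=(h[...,1]<70)|(h[...,2]<75)
    if kind=="lens": m|=(h[...,1]>125)&(h[...,0]>14)&(h[...,0]<35)
    return m.astype(np.uint8)
def fit(imgs,kind,q0,pad=.03,z=None):
    ms={}
    for n,i in imgs.items():
        m=mask(i,kind);M=model(n,q0,kind,m.shape)
        k=cv2.getStructuringElement(2,(81,81)) if kind!="lens" else cv2.getStructuringElement(2,(41,41))
        ms[n]=m&cv2.dilate(M,k)
    ex=[] if z is None else [z]
    def c(q):
        q=list(q)+ex
        r=0
        for n,m in ms.items():
            M=model(n,q,kind,m.shape);r+=1-(M&m).sum()/(M|m).sum()
        return r/len(ms)
    best=np.array(q0[:3],float)
    for s in (.015,.005,.002):
        best=minimize(c,best,method="Nelder-Mead",options=dict(initial_simplex=best+np.vstack([np.zeros(3),np.diag([s,s,s*6])]),xatol=1e-4,fatol=1e-5)).x
    return best,c(best)
def overlay(img,n,items):
    b=cv2.resize(img,None,fx=S,fy=S)[:,:,::-1].copy()
    for k,q in items:
        c,_=cv2.findContours(model(n,q,k,b.shape[:2]),0,1);cv2.drawContours(b,c,-1,(255,0,255),1)
    return b
E
python3 - <<'E'
from fit import *
I={n:cv2.imread(f"pics/{n}0.png")[:,:,::-1].copy() for n in("top","scene")}
def g(a,b,z=.01):
    A,B=px2w("top",np.array(a),z),px2w("top",np.array(b),z);d=B-A;return A,B,np.arctan2(d[1],d[0])
A,B,y=g((395,230),(333,155));u=np.array([np.cos(y),np.sin(y)]);h0=[*(A+.205*u),y]
A,B,y=g((425,217),(418,187));l0=[*B,y]
A,B,y=g((154,239),(154,136));u=np.array([np.cos(y),np.sin(y)]);t0=[*(A+.219*u),y]
out=[]
for k,q in(("hammer",h0),("lens",l0),("tray",t0)):
    for s in({"top":I["top"]},I):
        r,c=fit(s,k,q);print(k,len(s),np.round(q,4),np.round(r,4),round(c,3))
    out.append((k,r))
b=overlay(I["top"],"top",out);s=overlay(I["scene"],"scene",out)
cv2.imwrite("pics/ov.png",np.vstack([np.hstack([b[460:980,1210:1730][:300],b[460:980,1210:1730][220:520]])[:, :800][:300],])) if 0 else None
a=b[460:960,1220:1740]; t=cv2.resize(b[440:1000,470:900],(280,365))
c=np.zeros((500,800,3),np.uint8);c[:,:520]=a;c[:365,520:]=t;cv2.imwrite("pics/ov.png",c)
E
```

```text
hammer 1 [ 0.573  -0.1917  0.687 ] [ 0.5735 -0.1901  0.677 ] 0.088Traceback (most recent call last):
  File "<stdin>", line 11, in <module>
  File "fit.py", line 55, in fit
    best=minimize(c,best,method="Nelder-Mead",options=dict(initial_simplex=best+np.vstack([np.zeros(3),np.diag([s,s,s*6])]),xatol=1e-4,fatol=1e-5)).x
         ~~~~~~~~^^^^^^^^^^^^^^^^^^^^^^^^^^^^^^^^^^^^^^^^^^^^^^^^^^^^^^^^^^^^^^^^^^^^^^^^^^^^^^^^^^^^^^^^^^^^^^^^^^^^^^^^^^^^^^^^^^^^^^^^^^^^^^^^^^
    res = _minimize_neldermead(fun, x0, args, callback, bounds=bounds,
                               **options)
    fxcc = func(xcc)
    fx = function(np.copy(x), *(wrapper_args + args))
  File "fit.py", line 51, in c
    M=model(n,q,kind,m.shape);r+=1-(M&m).sum()/(M|m).sum()
  File "fit.py", line 26, in model
    P=np.vstack([proj(n,W(q,poly,z+z0/1e3)),proj(n,W(q,poly,z+z1/1e3))])
                                            ~~~~^^^^^^^^^^^^^^^^^^^^^^
  File "fit.py", line 6, in proj
    p=camera_params(n);E=p["extrinsics"]
ValueError: time passes only in moves, steps and waits
```

```bash
sed -i 's/^S=4/S=4\nCP={n:camera_params(n) for n in("top","scene")}/; s/p=camera_params(n);E/p=CP[n];E/' fit.py
python3 - <<'E'
from fit import *
I={n:cv2.imread(f"pics/{n}0.png")[:,:,::-1].copy() for n in("top","scene")}
def g(a,b,z=.01):
    A,B=px2w("top",np.array(a),z),px2w("top",np.array(b),z);d=B-A;return A,B,np.arctan2(d[1],d[0])
A,B,y=g((395,230),(333,155));u=np.array([np.cos(y),np.sin(y)]);h0=[*(A+.205*u),y]
A,B,y=g((425,217),(418,187));l0=[*B,y]
A,B,y=g((154,239),(154,136));u=np.array([np.cos(y),np.sin(y)]);t0=[*(A+.219*u),y]
out=[]
for k,q in(("hammer",h0),("lens",l0),("tray",t0)):
    for s in({"top":I["top"]},I):
        r,c=fit(s,k,q);print(k,len(s),np.round(q,4),np.round(r,4),round(c,3))
    out.append((k,r))
b=overlay(I["top"],"top",out)
a=b[460:960,1220:1740]; t=cv2.resize(b[440:1000,470:900],(280,365))
c=np.zeros((500,800,3),np.uint8);c[:,:520]=a;c[:365,520:]=t;cv2.imwrite("pics/ov.png",c)
E
```

```text
hammer 1 [ 0.573  -0.1917  0.687 ] [ 0.5735 -0.1901  0.677 ] 0.088
hammer 2 [ 0.573  -0.1917  0.687 ] [ 0.5732 -0.1898  0.6805] 0.131
lens 1 [ 0.5241 -0.382   0.2144] [ 0.5272 -0.3813  0.254 ] 0.217
lens 2 [ 0.5241 -0.382   0.2144] [ 0.5262 -0.3818  0.2471] 0.221
tray 1 [0.6091 0.2913 0.0314] [ 0.6078  0.2847 -0.013 ] 0.035
tray 2 [0.6091 0.2913 0.0314] [ 0.6065  0.2847 -0.0131] 0.043
```

View pics/ov.png

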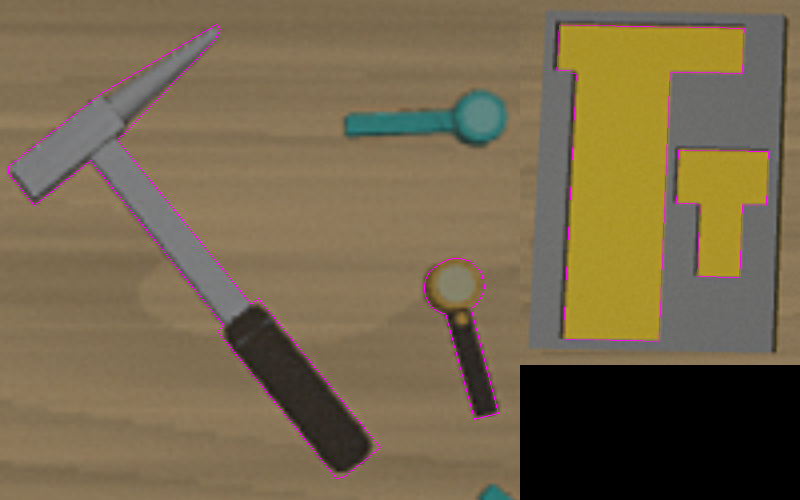

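The crop shows the fitted outlines (magenta) sitting tightly on the hammer, the brass lens with the black handle, and both pockets. I'm moving over the hammer.

Call:
step_arm --commands '[60,0.45,-0.9,0,0,0,-0.5,60,0.45,-0.9,0,0,0,-0.5,60,0.45,-0.9,0,0,0,-0.5,60,0.45,-0.9,0,0,0,-0.5,60,0.45,-0.9,0,0,0,-0.5,60,0.45,-0.9,0,0,0,-0.5,60,0.45,-0.9,0,0,0,-0.5,60,0.45,-0.9,0,0,0,-0.5,60,0.45,-0.9,0,0,0,-0.5,60,0.45,-0.9,0,0,0,-0.5]' --squeeze 100

```text
clock: 1.35
position: [0.451, 0.0555, 0.2314]
ee_rot: [0.804, 0.595, 0.0, 0.0]
ft_force: [0.2, 0.5, -0.5]
grip_width: 0.701
grasp_force: 0.0
```

Call:
step_arm --commands '[60,0.205,-0.413,-0.2,0,0,-0.19,60,0.205,-0.413,-0.2,0,0,-0.19,60,0.205,-0.413,-0.2,0,0,-0.19,60,0.205,-0.413,-0.2,0,0,-0.19,60,0.205,-0.413,-0.2,0,0,-0.19,60,0.205,-0.413,-0.2,0,0,-0.19,60,0.205,-0.413,-0.2,0,0,-0.19,60,0.205,-0.413,-0.2,0,0,-0.19,60,0.205,-0.413,-0.2,0,0,-0.19,60,0.205,-0.413,-0.2,0,0,-0.19]'

```text
clock: 2.6
position: [0.5736, -0.1887, 0.1118]
ee_rot: [0.942, 0.334, 0.001, -0.0]
ft_force: [-0.3, 0.8, -0.1]
grip_width: 0.7
grasp_force: 0.0
```

```bash
python3 -c "
from workcell import *
o=get_obs();print(o['position'],o['ee_rot'],o['joint_pos'])"
```

```text
[ 0.57359281 -0.18866241  0.11181377] [ 9.42408145e-01  3.34464681e-01  5.14293801e-04 -3.49138617e-05] [-0.32349689  0.45206539  0.72251995  1.69417342 -0.32764015  1.11912898
 -0.39472138]
```

Call:
step_arm --commands '[60,0,-0.002,-0.03,0,0,0,60,0,-0.002,-0.06,0,0,0,60,0,-0.002,-0.09,0,0,0,60,0,-0.002,-0.115,0,0,0,60,0,-0.002,-0.135,0,0,0,60,0,-0.002,-0.15,0,0,0,60,0,-0.002,-0.162,0,0,0,60,0,-0.002,-0.17,0,0,0,60,0,-0.002,-0.177,0,0,0,60,0,-0.002,-0.178,0,0,0]'

```text
clock: 3.85
position: [0.5733, -0.1905, 0.0044]
ee_rot: [0.943, 0.334, -0.0, 0.0]
ft_force: [-0.4, -0.4, -0.3]
grip_width: 0.707
grasp_force: 0.0
```

Call:
step_arm --commands '[0,0,0,0,0,0,0,0,0,0,0,0,0,0,0,0,0,0,0,0,0,0,0,0,0,0,0,0,0,0,0,0,0,0,0,0,0,0,0,0,0,0,0,0,0,0,0,0,0,0,0,0,0,0,0,0,0,0,0,0,0,0,0,0,0,0,0,0,0,0]'

```text
clock: 5.1
position: [0.5733, -0.1901, 0.0051]
ee_rot: [0.943, 0.334, 0.0, -0.001]
ft_force: [-4.3, 2.1, 7.5]
grip_width: 0.209
grasp_force: 98.5
```

Call:
step_arm --commands '[0,0,0,0.01,0,0,0,0,0,0,0.025,0,0,0,0,0,0,0.05,0,0,0,0,0,0,0.08,0,0,0,0,0,0,0.11,0,0,0,0,0,0,0.14,0,0,0,0,0,0,0.17,0,0,0,0,0,0,0.19,0,0,0,0,0,0,0.2,0,0,0,0,0,0,0.2,0,0,0]'

```text
clock: 6.35
position: [0.5734, -0.1905, 0.1246]
ee_rot: [0.943, 0.334, 0.0, 0.0]
ft_force: [0.4, -0.7, -9.9]
grip_width: 0.206
grasp_force: 98.9
```

```bash
python3 - <<'E'
from fit import *
I={n:camera(n) for n in("top","scene")}
o=get_obs();print(o['position'],o['ee_rot'],o['torque'],o['ft_force'])
cv2.imwrite("pics/l1.png",cv2.resize(I["scene"][130:330,150:450],(750,500))[:,:,::-1])
E
```

```text
[ 0.57303467 -0.19041793  0.12392887] [ 9.42569450e-01  3.34009916e-01 -4.05186805e-04 -2.08541276e-04] [ 0.01151002  0.04028851 -0.0390428 ] [-0.24039818  0.08736081 -8.38478106]
```

View pics/l1.png

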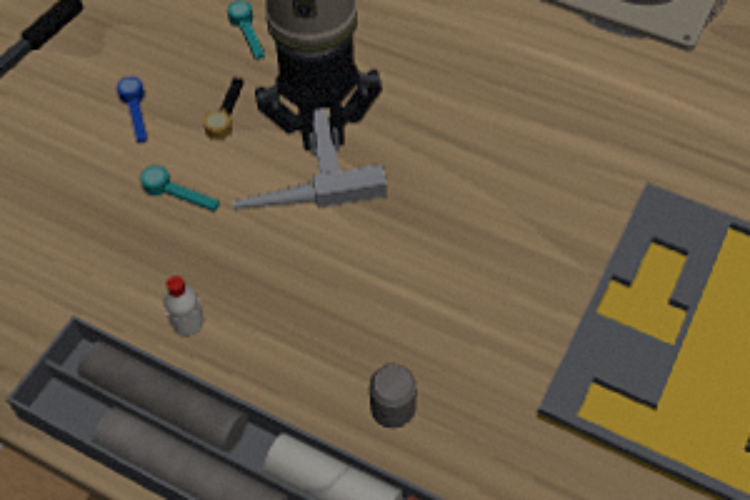

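Call:
step_arm --commands '[0,0.002,0.03,0,0,0,-0.008,0,0.007,0.1,0,0,0,-0.028,0,0.014,0.2,0,0,0,-0.056,0,0.021,0.3,0,0,0,-0.084,0,0.028,0.4,0,0,0,-0.112,0,0.035,0.5,0,0,0,-0.14,0,0.042,0.6,0,0,0,-0.167,0,0.049,0.7,0,0,0,-0.195,0,0.054,0.77,0,0,0,-0.215,0,0.055,0.792,0,0,0,-0.221]'

```text
clock: 7.7
position: [0.605, 0.2891, 0.123]
ee_rot: [1.0, -0.004, -0.001, -0.0]
ft_force: [0.8, -0.7, -8.7]
grip_width: 0.2
grasp_force: 99.0
```

Call:
step_arm --commands '[0,0,0,-0.015,0,0,0,0,0,0,-0.035,0,0,0,0,0,0,-0.055,0,0,0,0,0,0,-0.075,0,0,0,0,0,0,-0.09,0,0,0,0,0,0,-0.1,0,0,0,0,0,0,-0.108,0,0,0,0,0,0,-0.11,0,0,0,0,0,0,-0.11,0,0,0,0,0,0,-0.11,0,0,0]'

```text
clock: 8.95
position: [0.6066, 0.2847, 0.0589]
ee_rot: [1.0, -0.007, 0.0, -0.0]
ft_force: [-0.2, -1.1, -9.0]
grip_width: 0.202
grasp_force: 99.0
```

```bash
python3 - <<'E'
from fit import *
I={n:camera(n) for n in("top","scene")}
o=get_obs();print(o['position'],o['ee_rot'],o['torque'],o['ft_force'],o['joint_pos'])
q=[.6065,.2847,-.0131,o['position'][2]-.005]
a=overlay(I["scene"],"scene",[("tray",q[:3]),("hammer",q)])[760:1360,1400:2000]
cv2.imwrite("pics/t1.png",a)
E
```

```text
[0.60653149 0.28474702 0.05884768] [ 9.99978484e-01 -6.55542741e-03  2.14122074e-04 -1.09923041e-04] [-0.02354611  0.09490119  0.00077035] [-0.26386227 -0.3609777  -8.62530259] [-0.99427204  0.66012864  0.69341575  1.54187292 -0.45412253  1.10517305
 -1.78170009]
```

View pics/t1.png

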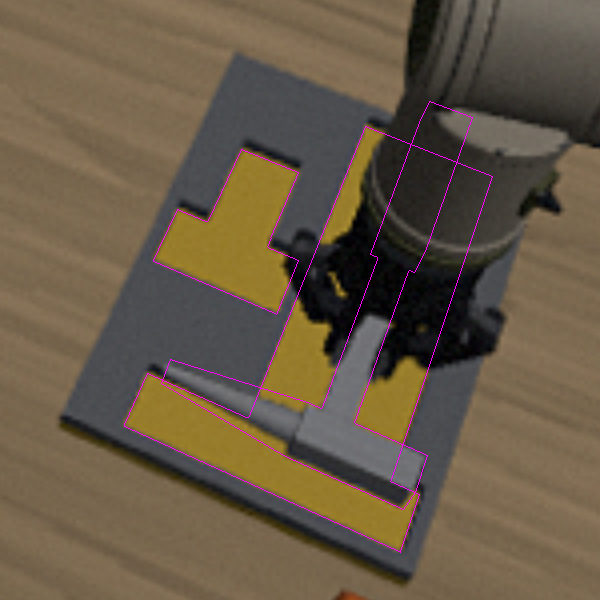

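The picture shows the hammer head over its slot, face end at (415,480) and pick tip at (165,370). Both match the predicted outline, so I'm lowering it.

Call:
step_arm --commands '[0,0,0,-0.01,0,0,0,0,0,0,-0.02,0,0,0,0,0,0,-0.03,0,0,0,0,0,0,-0.04,0,0,0,0,0,0,-0.05,0,0,0,0,0,0,-0.058,0,0,0,0,0,0,-0.064,0,0,0,0,0,0,-0.067,0,0,0,0,0,0,-0.069,0,0,0,0,0,0,-0.07,0,0,0]'

```text
clock: 10.3
position: [0.6065, 0.2846, 0.0166]
ee_rot: [1.0, -0.007, 0.0, -0.0]
ft_force: [0.2, 0.0, -8.6]
grip_width: 0.202
grasp_force: 99.1
```

Call:
step_arm --commands '[0,0,0,-0.001,0,0,0,0,0,0,-0.001,0,0,0,0,0,0,-0.002,0,0,0,0,0,0,-0.002,0,0,0,0,0,0,-0.002,0,0,0,0,0,0,-0.003,0,0,0,0,0,0,-0.003,0,0,0,0,0,0,-0.003,0,0,0,0,0,0,-0.003,0,0,0,0,0,0,-0.003,0,0,0]'

```text
clock: 11.55
position: [0.6065, 0.2847, 0.0152]
ee_rot: [1.0, -0.007, 0.0, -0.0]
ft_force: [-5.5, -0.8, 3.6]
grip_width: 0.203
grasp_force: 100.4
```

Call:
step_arm --commands '[24,0,0,0,0,0,0,28,0,0,0,0,0,0,36,0,0,0,0,0,0,45,0,0,0,0,0,0,45,0,0,0,0,0,0,45,0,0,0,0,0,0,45,0,0,0.02,0,0,0,45,0,0,0.06,0,0,0,45,0,0,0.12,0,0,0,45,0,0,0.2,0,0,0]'

```text
clock: 12.8
position: [0.6059, 0.2844, 0.136]
ee_rot: [1.0, -0.007, -0.0, 0.0]
ft_force: [0.6, 1.3, -0.0]
grip_width: 0.531
grasp_force: 0.0
```

Call:
step_arm --commands '[55,-0.133,-0.967,0,0,0,0.084,55,-0.133,-0.967,0,0,0,0.084,55,-0.133,-0.967,0,0,0,0.084,55,-0.133,-0.967,0,0,0,0.084,55,-0.133,-0.967,0,0,0,0.084,55,-0.133,-0.967,0,0,0,0.084,55,-0.133,-0.967,0,0,0,0.084,55,-0.133,-0.967,0,0,0,0.084,55,-0.133,-0.967,0,0,0,0.084,55,-0.133,-0.967,0,0,0,0.084]'

```text
clock: 14.05
position: [0.5247, -0.3004, 0.136]
ee_rot: [0.993, 0.122, 0.0, 0.001]
ft_force: [0.3, -0.3, -0.9]
grip_width: 0.646
grasp_force: 0.0
```

```bash
python3 - <<'E'
from fit import *
I={n:camera(n) for n in("top","scene")}
o=get_obs();print(o['position'],o['ee_rot'],o['joint_pos'])
for n in I: cv2.imwrite(f"pics/{n}2.png",I[n][:,:,::-1])
q=[.6065,.2847,-.0131,.010]
a=overlay(I["top"],"top",[("hammer",q)])[440:1000,470:900]
b=overlay(I["scene"],"scene",[("lens",[.5265,-.3816,.25])])[560:920,760:1120]
c=np.zeros((560,790,3),np.uint8);c[:,:430]=a;c[:360,430:]=b;cv2.imwrite("pics/c2.png",c)
E
```

```text
[ 0.52501877 -0.29946918  0.13574584] [9.92496338e-01 1.22270487e-01 1.55873230e-04 9.60367818e-04] [-0.21856304  0.46417865  0.85609375  1.674632   -0.373912    1.17446225
 -0.59399873]
```

View pics/c2.png

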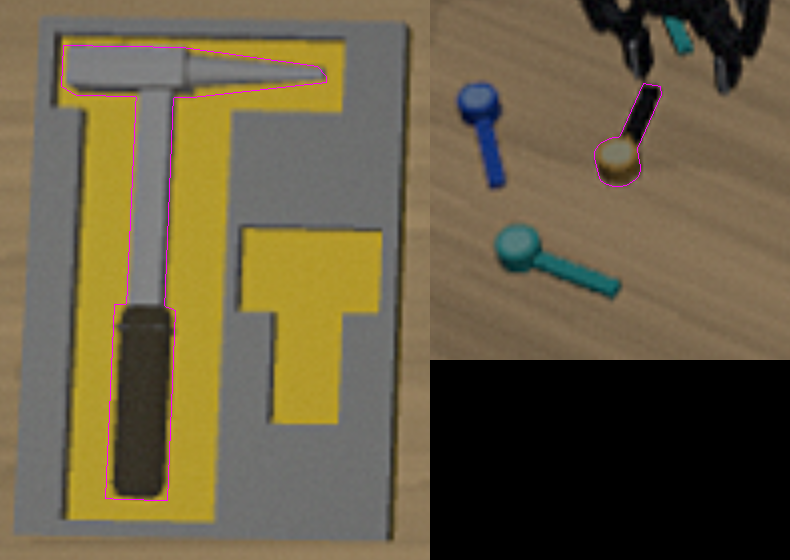

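The hammer lies in its pocket, with head, shank and grip inside the yellow. The lens outline fits at crop (618,160). Next I'll grasp the lens.

Call:
step_arm --commands '[55,0,-0.143,0,0,0,0,55,0,-0.143,0,0,0,0,55,0,-0.143,-0.04,0,0,0,55,0,-0.143,-0.09,0,0,0,55,0,-0.143,-0.13,0,0,0,55,0,-0.143,-0.16,0,0,0,55,0,-0.143,-0.185,0,0,0,55,0,-0.143,-0.205,0,0,0,55,0,-0.143,-0.216,0,0,0,55,0,-0.143,-0.217,0,0,0]'

```text
clock: 15.4
position: [0.5265, -0.3814, 0.0044]
ee_rot: [0.992, 0.125, -0.0, 0.0]
ft_force: [0.4, 0.9, 0.5]
grip_width: 0.639
grasp_force: 0.0
```

Call:
step_arm --commands '[0,0,0,0,0,0,0,0,0,0,0,0,0,0,0,0,0,0,0,0,0,0,0,0,0,0,0,0,0,0,0,0,0,0,0,0,0,0,0,0,0,0,0,0,0,0,0,0,0,0,0,0,0,0,0,0,0,0,0,0,0,0,0,0,0,0,0,0,0,0]' --squeeze 40

```text
clock: 16.65
position: [0.527, -0.3818, 0.0053]
ee_rot: [0.992, 0.125, 0.0, 0.0]
ft_force: [-0.4, 1.0, 5.2]
grip_width: 0.378
grasp_force: 40.0
```

Call:
step_arm --commands '[0,0,0,0.01,0,0,0,0,0,0,0.03,0,0,0,0,0,0,0.06,0,0,0,0,0,0,0.09,0,0,0,0,0,0,0.12,0,0,0,0,0,0,0.15,0,0,0,0,0,0,0.18,0,0,0,0,0,0,0.19,0,0,0,0,0,0,0.2,0,0,0,0,0,0,0.2,0,0,0]'

```text
clock: 17.9
position: [0.5266, -0.3814, 0.1245]
ee_rot: [0.992, 0.125, -0.0, 0.0]
ft_force: [-0.2, -0.1, -1.4]
grip_width: 0.377
grasp_force: 39.8
```

```bash
python3 - <<'E'
from fit import *
I={n:camera(n) for n in("top","scene")}
o=get_obs();p=o['position'];print(p,o['ee_rot'],o['torque'],o['ft_force'])
a=overlay(I["scene"],"scene",[("lens",[p[0],p[1],.247,p[2]-.005])])[420:920,700:1200]
cv2.imwrite("pics/l3.png",a)
E
```

```text
[ 0.52638505 -0.38118767  0.12399884] [ 9.92153325e-01  1.25026577e-01 -3.17729464e-04 -1.84412065e-04] [ 0.013759   -0.01728209  0.02310246] [-0.40365698 -0.19812965 -1.48764787]
```

View pics/l3.png

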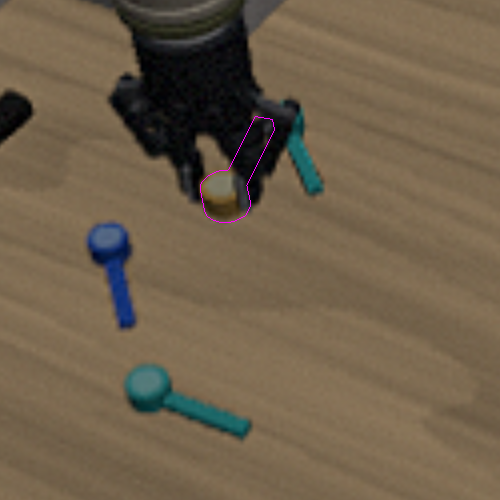

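The lens is held level at crop (225,195), matching the prediction. I'm carrying it to its pocket.

Call:
step_arm --commands '[0,0.001,0.03,0,0,0,-0.003,0,0.004,0.11,0,0,0,-0.01,0,0.007,0.21,0,0,0,-0.02,0,0.01,0.31,0,0,0,-0.03,0,0.014,0.41,0,0,0,-0.04,0,0.017,0.51,0,0,0,-0.05,0,0.02,0.61,0,0,0,-0.06,0,0.024,0.71,0,0,0,-0.07,0,0.027,0.81,0,0,0,-0.078,0,0.03,0.9,0,0,0,-0.082]'

```text
clock: 19.25
position: [0.5441, 0.161, 0.1243]
ee_rot: [1.0, -0.003, -0.0, -0.0]
ft_force: [0.3, 0.1, -1.5]
grip_width: 0.38
grasp_force: 40.0
```

Call:
step_arm --commands '[0,0.001,0.043,0,0,0,-0.002,0,0.001,0.043,0,0,0,-0.002,0,0.001,0.043,-0.03,0,0,-0.002,0,0.001,0.043,-0.06,0,0,-0.002,0,0.001,0.043,-0.085,0,0,-0.002,0,0.001,0.043,-0.1,0,0,-0.002,0,0.001,0.043,-0.108,0,0,-0.002,0,0.001,0.043,-0.11,0,0,-0.002,0,0.001,0.043,-0.11,0,0,-0.002,0,0.001,0.043,-0.11,0,0,-0.002]'

```text
clock: 20.5
position: [0.5454, 0.1846, 0.0589]
ee_rot: [1.0, -0.007, 0.0, -0.0]
ft_force: [0.3, 0.3, 0.5]
grip_width: 0.381
grasp_force: 40.0
```

```bash
python3 - <<'E'
from fit import *
I={n:camera(n) for n in("top","scene")}
o=get_obs();p=o['position'];print(p,o['ee_rot'],o['ft_force'],o['grasp_force'])
a=overlay(I["scene"],"scene",[("tray",[.6065,.2847,-.0131]),("lens",[p[0],p[1],-.0131,p[2]-.005])])[760:1360,1400:2000]
cv2.imwrite("pics/l4.png",a)
E
```

```text
[0.54533501 0.18454042 0.0588205 ] [ 9.99978358e-01 -6.57501516e-03  2.04506117e-04 -1.05009559e-04] [ 0.00330236 -0.52767405 -1.03184433] 39.9820750951767
```

View pics/l4.png

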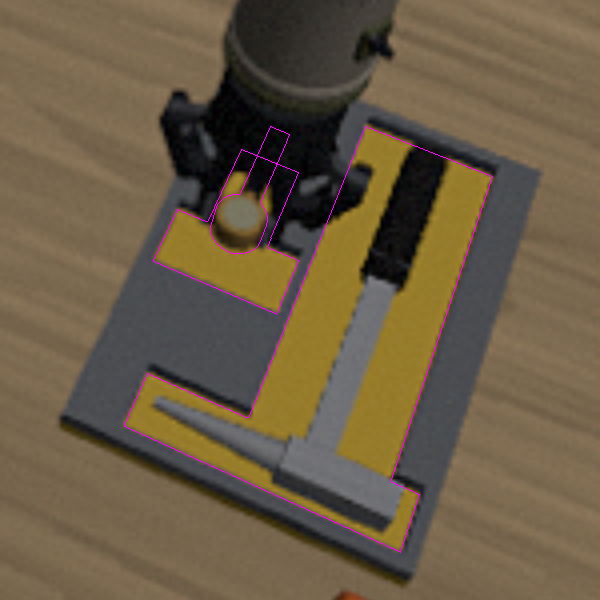

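The lens is at (240,220), over its recess and as predicted; the hammer lies home. I'm lowering the lens.

Call:
step_arm --commands '[0,0,0,-0.01,0,0,0,0,0,0,-0.02,0,0,0,0,0,0,-0.03,0,0,0,0,0,0,-0.04,0,0,0,0,0,0,-0.05,0,0,0,0,0,0,-0.058,0,0,0,0,0,0,-0.064,0,0,0,0,0,0,-0.067,0,0,0,0,0,0,-0.07,0,0,0,0,0,0,-0.071,0,0,0]'

```text
clock: 21.85
position: [0.5452, 0.1845, 0.0159]
ee_rot: [1.0, -0.007, 0.0, 0.0]
ft_force: [0.9, 0.8, -1.2]
grip_width: 0.373
grasp_force: 40.0
```

Call:
step_arm --commands '[0,0,0,-0.001,0,0,0,0,0,0,-0.001,0,0,0,0,0,0,-0.002,0,0,0,0,0,0,-0.002,0,0,0,0,0,0,-0.002,0,0,0,0,0,0,-0.002,0,0,0,0,0,0,-0.002,0,0,0,0,0,0,-0.002,0,0,0,0,0,0,-0.002,0,0,0,0,0,0,-0.002,0,0,0]'

```text
clock: 23.1
position: [0.5453, 0.1845, 0.0153]
ee_rot: [1.0, -0.007, 0.0, -0.0]
ft_force: [-2.8, 0.0, 5.1]
grip_width: 0.377
grasp_force: 40.7
```

Contact at the floor. I'll release and retreat.

Call:
step_arm --commands '[36,0,0,0,0,0,0,42,0,0,0,0,0,0,50,0,0,0,0,0,0,50,0,0,0,0,0,0,50,0,0,0,0,0,0,50,0,0,0.01,0,0,0,50,0,0,0.04,0,0,0,50,0,0,0.1,0,0,0,50,0,0,0.2,0,0,0,50,0,0,0.3,0,0,0]'

```text
clock: 24.35
position: [0.5451, 0.1839, 0.1978]
ee_rot: [1.0, -0.007, 0.0, -0.0]
ft_force: [0.1, 0.1, -0.7]
grip_width: 0.588
grasp_force: 0.0
```

Call:
step_arm --commands '[50,0,-0.1,0,0,0,0,50,0,-0.2,0,0,0,0,50,0,-0.3,0,0,0,0,50,0,-0.4,0,0,0,0,50,0,-0.5,0,0,0,0,50,0,-0.5,0,0,0,0,50,0,-0.5,0,0,0,0,50,0,-0.5,0,0,0,0,50,0,-0.5,0,0,0,0,50,0,-0.5,0,0,0,0]'

```text
clock: 25.6
position: [0.5453, -0.1149, 0.1948]
ee_rot: [1.0, -0.006, 0.0, -0.0]
ft_force: [-0.1, 0.1, 0.3]
grip_width: 0.584
grasp_force: 0.0
```

```bash
python3 - <<'E'
from fit import *
I={n:camera(n) for n in("top","scene")}
a=overlay(I["top"],"top",[("lens",[.5452,.1845,-.0131,.010])])[440:1000,470:870]
b=cv2.resize(I["scene"][190:340,350:500],(390,390))[:,:,::-1]
c=np.zeros((560,790,3),np.uint8);c[:,:400]=a;c[:390,400:]=b;cv2.imwrite("pics/f.png",c)
E
```

```text
(no output)
```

View pics/f.png

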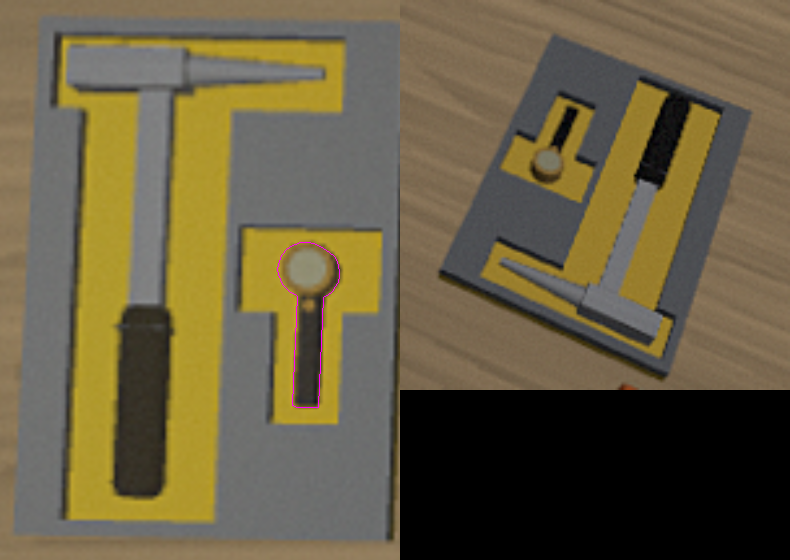

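Both parts lie flat in their pockets: hammer at (150,270), lens at (307,270) with its handle in the slot.

```bash
python3 -c "
from workcell import *
print(hand_in())"
```

```text
the job is handed in; nothing more can be done
None
```

The hammer and then the brass lens were set down in their own pockets, lying flat in the final pictures, and the job was handed in at about 26 s of the 72 s limit; no verdict came back.

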